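# Nest the steel dipper in the low pan, handles apart

## Task

Put the tall steel dipper away in the low steel pan, the one with the long handle: set it down, without dropping it, so that it stands upright on the pan's bottom. Turn it so that its handle points about a quarter turn away from the pan's handle, to either side, and the two clear each other. Leave the pan where it stands.

Things in the scene. Friction and masses are not known exactly. Their poses are not given: they have to be found in the camera images.
- dipper_mid (a point): Tall slim round steel cup with a long handle, loose, 0.24 kg, 110 mm high, 53 mm wide at the foot, 56 at the rim, upright on a 3 mm rubber mat. This point: centre of the cup on its axis, 55 mm above the foot; z up, x along the handle. Grip the cup across its outside, above half-height, so that the fingers stay over the pan's rim. (The beaker 56 mm wide, 85 high, without handle, is not it.)
- dipper_handle (a point): Outer end of the dipper's handle: a level flat steel bar, 14 mm wide and 6 thick, 70 mm above the dipper's foot, ending 130 mm from the cup's axis. It starts within about 45 degrees of the direction of the pan's handle. x points along it, away from the cup.
- pan: Low wide round steel pan with a long handle, open, loose, 0.5 kg, 42 mm high, 92 mm wide at the foot, 100 at the rim; wall 3 mm, bottom 4 mm, flat inside. Stands upright on the same mat, left or right of the dipper. Origin: centre of the underside; z up, x (in plan) along its handle, away from the pan. (The bowl 96 mm wide, 40 high, without handle, is not it.)
- pan_handle (a point): Outer end of the pan's handle: a flat steel bar, 14 mm wide, that leaves the pan's side 32 mm above the foot and slants up 36 degrees to this point, 135 mm from the pan's axis and 93 mm above the foot. A dipper handle lowered over it lands on it, and the dipper then does not reach the pan's bottom. x points along the handle in plan.
There are look-alikes about, which are no part of the job. What is shaped like the part that bears dipper_mid but red or turquoise is not meant.

How it is judged:
At the end, for the whole second after the job is handed in: The dipper stands in the pan on its bottom (within 5 mm in height, axes within 22 mm, both upright within 7 degrees), its handle 60 to 120 degrees from the pan's handle on either side; the pan is within 60 mm of where it started; both are at rest (horizontal distance between dipper_mid and pan below 0.022 m and z of dipper_mid in the frame of pan between 0.054 and 0.064 m and angle between each of dipper_mid, pan's own z axis and vertical below 0.12 rad and angle between the x axis of dipper_mid and the x axis of pan, either way round above 1.05 rad and distance of pan from where it was at the start of the episode below 0.06 m and linear speed of each of dipper, pan below 0.02 m/s); the robot touches nothing.
It fails at once if the dipper is dropped into the pan (faster than 0.8 m/s over it) (horizontal distance between dipper_mid and pan below 0.05 m and linear speed of dipper above 0.8 m/s).
It also fails if it takes over 35 s, if anything falls off the work surface, if the arm or the gripper's body presses on something with over 40 N, if the wrist force passes 120 N, or if a joint passes its speed limit or range.

## Robot

A 6-joint arm with a two-finger parallel gripper is mounted at the origin on the work surface. World frame = base frame: x ahead of the robot, y to its left, z up, the work surface at z = 0. Lengths are in m, angles in rad, forces in N, time in s.
With the tool pointing down it reaches from about 0.375 to 0.9 m from the base axis. Payload 3.1 kg.
Tool frame: the origin (TCP) lies between the finger pads; the fingertips stand 25 mm ahead of it and the grasp point (between the pads) lies 6 mm ahead of it; x points along the fingers, y is the direction in which the jaws open and shut, and the axes are right-handed (so a half turn about x gives the same grasp; the last joint's range is limited). The gripper opens to 85 mm and grips with 20 to 120 N. Pads are 22 mm wide; open, the fingers measure 114 mm over their backs; the gripper's body (76 mm by 85 mm) begins 54 mm behind the grasp point. The pads swing forward as they close: fully open they stand 13 mm farther back than shut.
Start: joints at [-1.367, 0.527, 1.433, -0, 1.181, -0.178], TCP at [0.233, -0.58, 0.256] pointing down, gripper open.
Joint ranges: [-3.08, 3.08], [-0.75, 2.2], [0.22, 2.44], [-1.43, 4.57], [0, 2.65], [-2.85, 2.85]. Speed limits (rad/s): [2.79, 2.79, 3.14, 3.14, 3.14, 3.14].

## Interface

Orientations are given as a unit quaternion [x, y, z, w].
In Python, from station import manip, viewer, workorder gives the robot as it stands.
- The arm moves only by the shell command python3 -m crank 'ROWS' [FORCE]. ROWS is JSON, one flat list of numbers, 5 for each row, row after row: the opening, from 0 (shut) to 1 (fully open), then the shift along the world's x, y, z in mm, then the turn about the world's z in rad. A call has 1 to 10 rows; each row is the pose to reach, as a shift and turn from the pose commanded when the call began; what a row does not reach only later rows make up. A row lasts 1/8 s, in which the tool goes at most 62.5 mm and 10.7 degrees, less where a joint would pass 70% of its speed; a pose out of reach is approached as far as the arm can. A call with a gripper value outside its range is refused whole. The fingers move at their own pace and stop on an object; FORCE is the grip in N (left out, the last holds). Time passes only in rows, so rows that repeat a pose let the fingers close. It gives the time, the measured TCP pose, the force and the opening at its end, in the units of the state.
- manip.sense(): the state, without advancing time (a new reading comes with each control period).
- viewer.snapshot(name): name is "scene" or "top" or "wrist"; returns a dict with "img" (384x512x3 uint8, red, green, blue), "range_z" (384x512 float32, m along the optical axis (not along the pixel's ray), 0 where there is no reading), "fx", "fy", "cx", "cy" (pixels), "origin" and "attitude" of the camera in the world. Camera axes: x right, y down, z forward; pixel columns grow to the right and rows downward; lengths in m; the calibration is good to about 2 mm. A picture is of the moment at which its call begins.
- workorder.sign_off(): hands the job in, once; it reports no verdict.
The state is a dict: "t": time; "q": joint angles; "qd": joint speeds; "tau": joint torques, N m; "tcp_pos": TCP position; "tool_rot": TCP orientation; "force": force on the tool from outside, world axes, zero at the start; "ft_torque": the same for the moment, N m; "finger_gap": opening from 0.0 (shut) to 1.0 (fully open).
Only numpy, scipy, OpenCV 4.12 (cv2) and the standard library are available. Lean on these libraries where they do the work, as an engineer would, in place of code of your own. Each camera call takes 0.05 s, during which the arm holds its last target.

## Working session

There is one attempt and no reset: what is moved stays moved. The work goes in short steps, Python scripts to look and compute and a shell command to move; the robot and the scene stay as the last step left them, time stands still between calls to the robot, and variables do not carry over. Pictures are saved under pics/ and viewed, and the job is handed in when it is done.

```bash
mkdir -p pics; cat > h.py <<'E'
import numpy as np, cv2
from scipy.spatial.transform import Rotation as R
from station import manip, viewer, workorder
def snap(n,f):
    s=viewer.snapshot(n); cv2.imwrite('pics/'+f,s['img'][:,:,::-1]); return s
def cloud(s):
    z=s['range_z']; v,u=np.mgrid[:z.shape[0],:z.shape[1]]
    p=np.stack([(u-s['cx'])/s['fx']*z,(v-s['cy'])/s['fy']*z,z],-1)
    a=np.array(s['attitude']); M=R.from_quat(a).as_matrix() if a.size==4 else a
    P=p@M.T+np.array(s['origin']); P[z==0]=np.nan
    return P
E
python3 - <<'E'
from h import *
import pickle
for n in ['scene','top','wrist']:
    s=snap(n,n+'1.png'); pickle.dump(s,open(n+'1.pkl','wb')); print(n,s['origin'],s['attitude'],s['fx'])
print(manip.sense())
E
```

```text
scene [1.02081758 0.55997725 0.68959941] [ 0.26922539  0.83679264 -0.45489998 -0.14269469] 394.8855502713235
top [ 0.39066478 -0.16949976  1.32711645] [ 0.71613568 -0.69698353  0.02470683 -0.02744477] 385.25187394126317
wrist [ 0.30172551 -0.55200283  0.37340467] [ 0.81974842 -0.55322776 -0.08352453  0.12237332] 314.0701513498569
{'t': 0.15, 'q': array([-1.36652606e+00,  5.28257588e-01,  1.43357495e+00, -1.06032767e-05,
        1.18139699e+00, -1.78502419e-01]), 'qd': array([ 0.00051787, -0.00132165, -0.00455531,  0.00072138, -0.00192414,
       -0.00175783]), 'tau': array([-2.37969005e-06, -4.42743909e+01, -1.78276366e+01, -1.84249361e-04,
        5.70536373e-03, -4.10029472e-06]), 'tcp_pos': array([ 0.23335636, -0.57927456,  0.25556585]), 'tool_rot': array([-0.69418462, -0.13508591,  0.69420647, -0.13392865]), 'force': array([ 0.33528159,  0.3146932 , -0.07163386]), 'ft_torque': array([ 0.0174828 , -0.03900301, -0.00750095]), 'finger_gap': 0.994775158223208}
```

View pics/scene1.png

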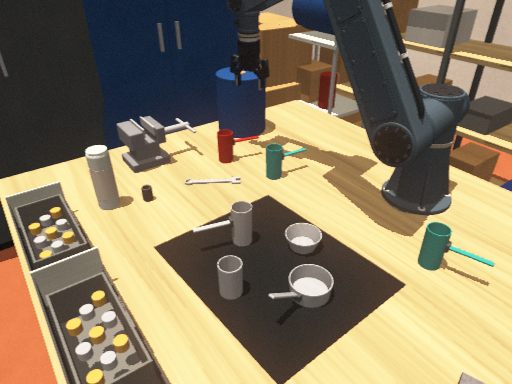

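View pics/top1.png

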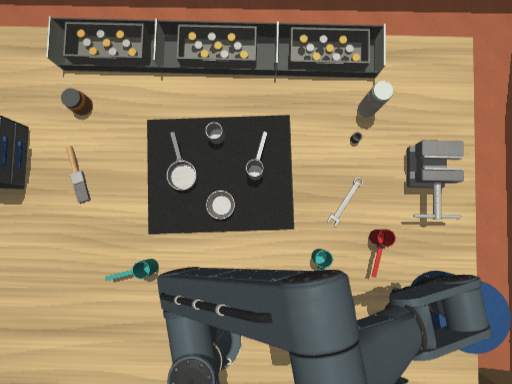

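View pics/wrist1.png

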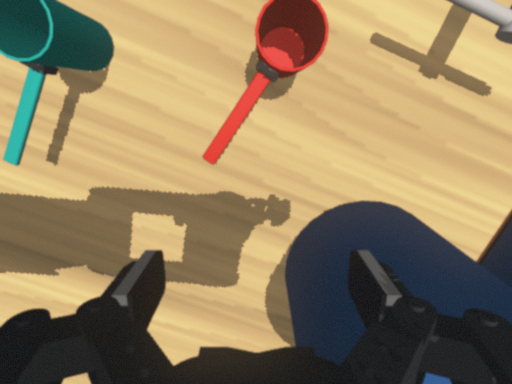

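Top view, possible confusions:
- **Dipper:** the steel cup with a handle at (255,170), handle end (264,134).
- **Not the dipper:** the beaker without handle at (214,131), the red dipper at (381,238), and turquoise ones at (320,258) and (147,268).
- **Pan:** the one with a handle at (182,176), handle end (174,134).
- **Not the pan:** the bowl without handle at (220,205).

I choose the steel cup with a handle and the steel pan with a handle. Next I measure them and check a close crop.

```bash
python3 - <<'E'
from h import *
import pickle
s=pickle.load(open('top1.pkl','rb')); P=cloud(s)
c=s['img'][110:240,145:300,::-1]; cv2.imwrite('pics/crop1.png',cv2.resize(c,None,fx=5,fy=4.6,interpolation=cv2.INTER_NEAREST))
print('mat z',np.nanmedian(P[215:228,160:190,2]),'table',np.nanmedian(P[190:230,310:325,2]))
v,u=np.mgrid[:384,:512]
for n,(uu,vv,r) in dict(dip=(255,165,45),pan=(182,165,42)).items():
    m=(abs(u-uu)<24)&(v>122)&(v<195)&(P[:,:,2]>.02)
    Q=P[m]; 
    print(n,len(Q),'zmax',np.percentile(Q[:,2],[50,95,99]))
    for lo in np.arange(.02,.13,.01):
        q=Q[(Q[:,2]>=lo)&(Q[:,2]<lo+.01)]
        if len(q): print(round(lo,3),len(q),q.min(0).round(3),q.max(0).round(3))
for nm in ['top','scene']:
  s=pickle.load(open(nm+'1.pkl','rb'));P=cloud(s)
  f=P.reshape(-1,3); m=(f[:,0]>.4)&(f[:,0]<.75)&(f[:,1]>-.35)&(f[:,1]<.25)&(f[:,2]>.015)&(f[:,2]<.14)
  np.save(nm+'pts.npy',f[m]); print(nm,m.sum())
E
```

```text
mat z 0.0038536138075981885 table 0.0009126572563866731
dip 294 zmax [0.07710908 0.11398226 0.11786112]
0.02 12 [ 0.541 -0.159  0.02 ] [ 0.59  -0.115  0.028]
0.03 14 [ 0.54  -0.157  0.03 ] [ 0.591 -0.115  0.039]
0.04 9 [ 0.542 -0.16   0.041] [ 0.59  -0.116  0.048]
0.05 12 [ 0.541 -0.163  0.05 ] [ 0.591 -0.116  0.059]
0.06 17 [ 0.54  -0.163  0.06 ] [ 0.59  -0.116  0.069]
0.07 125 [ 0.541 -0.176  0.07 ] [ 0.693 -0.114  0.08 ]
0.08 32 [ 0.54 -0.17  0.08] [ 0.69  -0.114  0.09 ]
0.09 15 [ 0.54  -0.163  0.091] [ 0.592 -0.118  0.1  ]
0.1 16 [ 0.539 -0.166  0.101] [ 0.591 -0.112  0.11 ]
0.11 41 [ 0.54  -0.166  0.11 ] [ 0.593 -0.112  0.119]
0.12 1 [ 0.581 -0.16   0.12 ] [ 0.581 -0.16   0.12 ]
pan 326 zmax [0.04506487 0.09187747 0.09789477]
0.02 44 [0.501 0.06  0.02 ] [0.59  0.153 0.03 ]
0.03 47 [0.5   0.058 0.03 ] [0.604 0.155 0.04 ]
0.04 127 [0.498 0.058 0.04 ] [0.616 0.156 0.05 ]
0.05 20 [0.509 0.06  0.051] [0.627 0.128 0.06 ]
0.06 24 [0.62  0.117 0.06 ] [0.645 0.132 0.07 ]
0.07 22 [0.635 0.118 0.071] [0.657 0.133 0.08 ]
0.08 22 [0.649 0.121 0.08 ] [0.665 0.137 0.089]
0.09 19 [0.666 0.122 0.09 ] [0.68  0.138 0.099]
0.1 1 [0.674 0.127 0.103] [0.674 0.127 0.103]
top 1189
scene 3516
```

View pics/crop1.png

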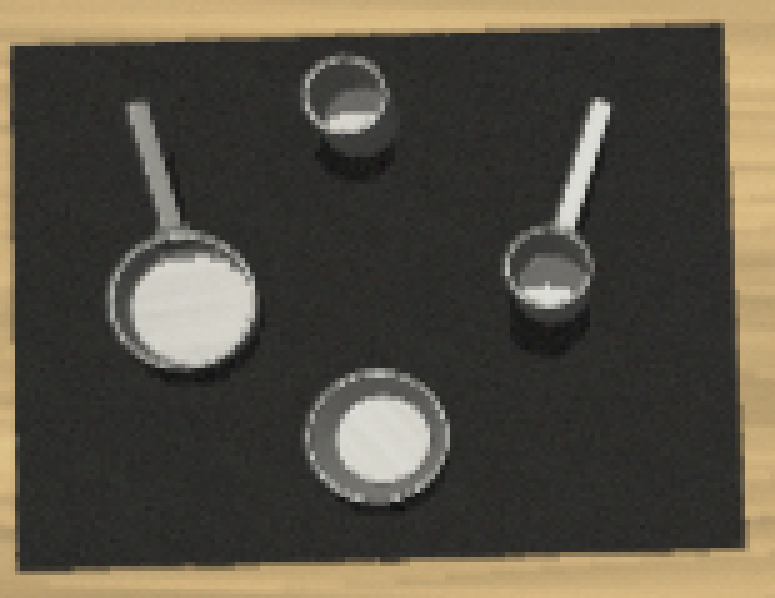

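The crop confirms it: the steel cup with a handle is on the right of the crop at (548,265), and the pan with the long handle is on the left at (183,300). Next I refine the centres with circle fits.

```bash
cat > m.py <<'E'
from h import *
from scipy.optimize import least_squares
def ray(s,u,v,z):
    d=R.from_quat(s['attitude']).as_matrix()@np.array([(u-s['cx'])/s['fx'],(v-s['cy'])/s['fy'],1]); o=np.array(s['origin'])
    return (o+d*(z-o[2])/d[2])[:2]
def circ(q):
    c=least_squares(lambda p:np.hypot(q[:,0]-p[0],q[:,1]-p[1])-p[2],[*q[:,:2].mean(0),.04],loss='soft_l1',f_scale=.002).x
    return c
def rep(Q,nm,c0,rr,zlo,zhi):
    d=np.hypot(Q[:,0]-c0[0],Q[:,1]-c0[1])
    q=Q[(d<rr)&(Q[:,2]>zlo)&(Q[:,2]<zhi)]
    print(nm,len(q),'circle',circ(q).round(4))
def handle(Q,c,r0,r1,zlo,zhi,d0):
    d=Q[:,:2]-c; r=np.hypot(*d.T); a=np.arctan2(d[:,1],d[:,0])
    q=Q[(r>r0)&(r<r1)&(abs(a-d0)<.5)&(Q[:,2]>zlo)&(Q[:,2]<zhi)]
    w=q[:,:2]-c; print(' handle n',len(q),'dir deg',np.degrees(np.arctan2(*w.mean(0)[::-1])).round(1),'rmax',np.hypot(*w.T).max().round(3),'z',np.median(q[:,2]).round(3))
E
python3 - <<'E'
from m import *
import pickle
for n in ['top','scene']:
    Q=np.load(n+'pts.npy'); print(n)
    rep(Q,'dip',(.566,-.139),.042,.108,.122); rep(Q,'pan',(.548,.107),.065,.038,.051)
    handle(Q,np.array([.566,-.139]),.05,.15,.05,.1,-.25)
    handle(Q,np.array([.548,.107]),.065,.15,.04,.11,.17)
s=manip.sense(); M=R.from_quat(s['tool_rot']).as_matrix(); print('tool x',M[:,0].round(3),'jaw yaw',np.degrees(np.arctan2(M[1,1],M[0,1])))
E
```

```text
top
dip 47 circle [ 0.5662 -0.1388  0.0264]
pan 140 circle [0.5461 0.1073 0.0484]
 handle n 101 dir deg -13.7 rmax 0.13 z 0.077
 handle n 103 dir deg 10.9 rmax 0.133 z 0.076
scene
dip 96 circle [ 0.5705 -0.1348  0.0264]
pan 337 circle [0.5502 0.1115 0.0482]
 handle n 151 dir deg -10.0 rmax 0.133 z 0.075
 handle n 137 dir deg 13.6 rmax 0.138 z 0.077
tool x [-0.     0.002 -1.   ] jaw yaw -68.06849666701304
```

Sizes, heights and lengths match the descriptions. The two cameras disagree by about 4 mm, so I use the mean for now: dipper (0.568,-0.137) heading about -12°, pan (0.548,0.109) heading about +12°. I hover over the dipper and refine with the wrist camera. Joint 6 yaw is q1-q6, so the range allows turning -0.59 now and about +2 later.

```bash
python3 -m crank '[1,0,0,30,0, 1,50,65,30,-0.15, 1,90,120,30,-0.3, 1,130,175,30,-0.45, 1,180,240,30,-0.59, 1,225,300,30,-0.59, 1,265,355,30,-0.59, 1,305,405,30,-0.59, 1,335,442,30,-0.59, 1,335,442,30,-0.59]' 30
python3 -m crank '[1,0,0,0,0, 1,0,0,0,0]'
python3 - <<'E'
from m import *
s=manip.sense(); M=R.from_quat(s['tool_rot']).as_matrix(); print(s['t'],s['tcp_pos'],s['q'],'jaw yaw',np.degrees(np.arctan2(M[1,1],M[0,1])))
s=snap('wrist','w2.png'); P=cloud(s).reshape(-1,3); m=(P[:,2]>.015)&(P[:,2]<.14)&(np.hypot(P[:,0]-.568,P[:,1]+.137)<.17);Q=P[m]
rep(Q,'dip',(.568,-.137),.042,.108,.122); handle(Q,np.array([.568,-.137]),.05,.15,.05,.1,-.2)
s=snap('top','t2.png')
E
```

```text
t: 1.4
tcp_pos: [0.5695, -0.1356, 0.2861]
tool_rot: [-0.703, 0.073, 0.703, 0.073]
force: [0.6, -0.0, -0.7]
finger_gap: 0.998
t: 1.65
tcp_pos: [0.568, -0.1377, 0.2859]
tool_rot: [-0.703, 0.073, 0.704, 0.073]
force: [0.6, 0.5, 0.2]
finger_gap: 0.999
1.65 [ 0.56804042 -0.13765543  0.28589456] [-4.28531411e-01  4.40325954e-01  1.50199832e+00 -6.60441828e-04
  1.20037831e+00  1.34887974e+00] jaw yaw -101.82442695981983
dip 574 circle [ 0.5681 -0.1383  0.0263]
 handle n 1211 dir deg -14.8 rmax 0.13 z 0.076
```

View pics/w2.png

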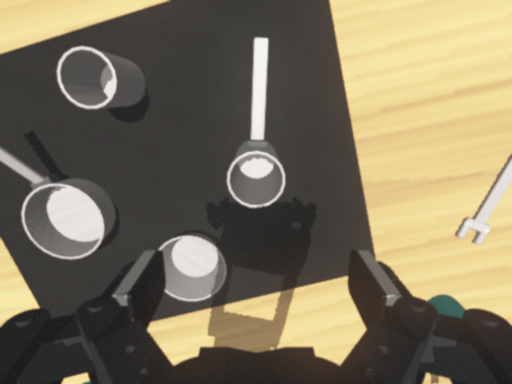

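The wrist view shows the dipper cup at (256,179) with its handle up to (261,40). It measures (0.568,-0.138) heading about -14°, which agrees with the mean, and the jaws are perpendicular to the handle. I descend and grip.

```bash
python3 -m crank '[1,0,0,-50,-0.02, 1,0,0,-100,-0.02, 1,0,0,-140,-0.02, 1,0,0,-170,-0.02, 1,0,0,-190,-0.02, 1,0,0,-204,-0.02, 1,0,0,-204,-0.02, 1,0,0,-204,-0.02]'
python3 -m crank '[0,0,0,0,0, 0,0,0,0,0, 0,0,0,0,0, 0,0,0,0,0, 0,0,0,0,0, 0,0,0,0,0]' 40
python3 - <<'E'
from h import *
snap('scene','s3.png');snap('wrist','w3.png')
E
```

```text
t: 2.75
tcp_pos: [0.5689, -0.1384, 0.0831]
tool_rot: [0.703, -0.081, -0.702, -0.08]
force: [0.4, 0.3, -0.1]
finger_gap: 0.998
t: 3.5
tcp_pos: [0.5691, -0.1377, 0.0834]
tool_rot: [0.703, -0.08, -0.702, -0.08]
force: [-0.0, 1.1, 6.2]
finger_gap: 0.648
```

View pics/s3.png

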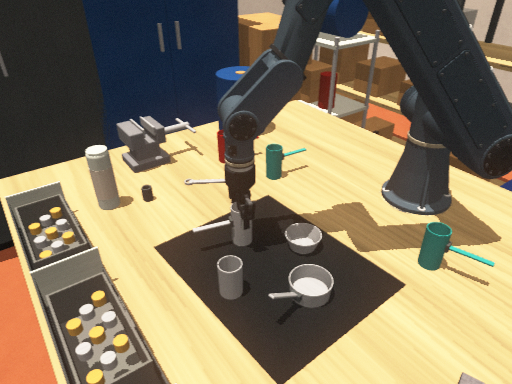

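The jaws stopped at about 55 mm, which is the cup's width, with the gripper on the cup at (241,215). Next is the lift.

```bash
python3 -m crank '[0,0,0,15,0, 0,0,0,40,0, 0,0,0,80,0, 0,0,0,120,0, 0,0,0,140,0, 0,0,0,140,0, 0,0,0,140,0]' 60
python3 - <<'E'
from m import *
s=manip.sense(); print(s['tcp_pos'],s['q'][5])
s=snap('scene','s4.png'); P=cloud(s).reshape(-1,3)
m=(P[:,2]>.015)&(P[:,2]<.12)&(np.hypot(P[:,0]-.548,P[:,1]-.109)<.16);Q=P[m]; rep(Q,'pan scene',(.548,.109),.065,.038,.051);handle(Q,np.array([.55,.111]),.065,.15,.04,.11,.17)
m=(np.hypot(P[:,0]-.568,P[:,1]+.138)<.16)&(P[:,2]>.12)&(P[:,2]<.3)
for z in np.arange(.13,.26,.01):
  q=P[m&(abs(P[:,2]-z)<.005)]
  if len(q): print(z.round(3),len(q),q.min(0).round(3),q.max(0).round(3))
E
```

```text
t: 4.47
tcp_pos: [0.5676, -0.1373, 0.2214]
tool_rot: [-0.702, 0.08, 0.703, 0.08]
force: [-0.5, 0.3, -2.4]
finger_gap: 0.646
[ 0.56756501 -0.13733577  0.22141452] 1.3693928171718095
pan scene 332 circle [0.5503 0.1116 0.0483]
 handle n 132 dir deg 11.7 rmax 0.135 z 0.079
0.14 31 [ 0.55  -0.141  0.139] [ 0.594 -0.107  0.145]
0.15 73 [ 0.549 -0.15   0.145] [ 0.595 -0.107  0.155]
0.16 70 [ 0.548 -0.146  0.155] [ 0.595 -0.108  0.165]
0.17 77 [ 0.548 -0.143  0.165] [ 0.596 -0.107  0.175]
0.18 72 [ 0.548 -0.142  0.175] [ 0.595 -0.106  0.185]
0.19 80 [ 0.548 -0.141  0.185] [ 0.596 -0.107  0.195]
0.2 58 [ 0.547 -0.142  0.195] [ 0.604 -0.1    0.205]
0.21 276 [ 0.547 -0.173  0.205] [ 0.696 -0.093  0.215]
0.22 97 [ 0.549 -0.159  0.215] [ 0.604 -0.094  0.225]
0.23 97 [ 0.559 -0.162  0.225] [ 0.597 -0.093  0.235]
0.24 73 [ 0.548 -0.163  0.235] [ 0.597 -0.096  0.245]
0.25 124 [ 0.548 -0.194  0.245] [ 0.596 -0.075  0.255]
```

View pics/s4.png

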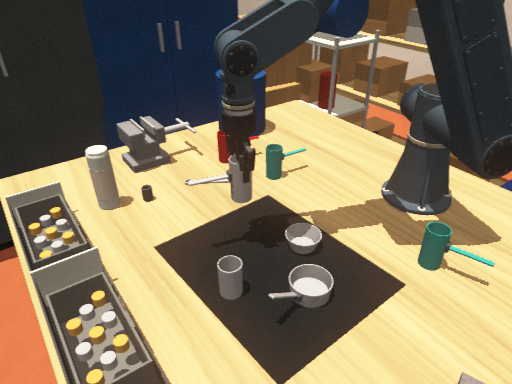

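The dipper is held upright and level at (241,180): foot at about z 0.141, handle level. The dipper-to-pan offset is (-20,+246) mm in both cameras. I now carry it over the pan and turn by +2.0 rad.

```bash
python3 -m crank '[0,0,20,10,0.15, 0,-2,50,10,0.3, 0,-5,80,10,0.48, 0,-8,110,10,0.66, 0,-10,140,10,0.84, 0,-13,165,10,1.02, 0,-15,190,10,1.2, 0,-18,215,10,1.38, 0,-20,235,10,1.56, 0,-20,246,10,1.74]'
python3 -m crank '[0,0,0,0,0.15, 0,0,0,0,0.27, 0,0,0,0,0.27, 0,0,0,0,0.27, 0,0,0,0,0.27]'
python3 - <<'E'
from m import *
s=manip.sense(); M=R.from_quat(s['tool_rot']).as_matrix(); print(s['tcp_pos'],s['q'][5],'jaw yaw',np.degrees(np.arctan2(M[1,1],M[0,1])))
for n in ['scene','top','wrist']:
  s=snap(n,n+'5.png'); P=cloud(s).reshape(-1,3); print(n)
  try:
    m=(P[:,2]>.015)&(P[:,2]<.12)&(np.hypot(P[:,0]-.548,P[:,1]-.109)<.16);Q=P[m]; rep(Q,'pan',(.548,.109),.065,.038,.051);handle(Q,np.array([.548,.109]),.065,.15,.04,.11,.17)
  except Exception as e: print(e)
  try:
    m=(P[:,2]>.145)&(P[:,2]<.26)&(np.hypot(P[:,0]-.548,P[:,1]-.109)<.16);Q=P[m]
    handle(Q,np.array([.548,.109]),.07,.15,.2,.24,1.75)
    q=Q[(Q[:,2]<.19)]; c=least_squares(lambda p:np.hypot(q[:,0]-p[0],q[:,1]-p[1])-.0268,[.55,.11],loss='soft_l1',f_scale=.002).x; print('cup',len(q),c.round(4))
  except Exception as e: print(e)
E
```

```text
t: 5.78
tcp_pos: [0.5473, 0.1094, 0.2307]
tool_rot: [-0.512, -0.488, 0.513, -0.486]
force: [0.2, 0.6, -2.2]
finger_gap: 0.643
t: 6.4
tcp_pos: [0.5483, 0.1082, 0.232]
tool_rot: [0.444, 0.55, -0.445, 0.55]
force: [-0.7, 0.8, -1.7]
finger_gap: 0.642
[0.54831815 0.10819567 0.23195725] -0.2160638477369014 jaw yaw 12.086305567843786
scene
pan 332 circle [0.5501 0.1116 0.0483]
 handle n 137 dir deg 12.5 rmax 0.138 z 0.077
 handle n 212 dir deg 98.8 rmax 0.13 z 0.223
cup 369 [0.5491 0.1084]
top
pan 93 circle [0.5471 0.1101 0.0502]
 handle n 104 dir deg 9.8 rmax 0.133 z 0.077
 handle n 90 dir deg 102.4 rmax 0.126 z 0.225
cup 67 [0.5412 0.1067]
wrist
pan 1128 circle [0.5482 0.1088 0.0491]
 handle n 1444 dir deg 10.9 rmax 0.134 z 0.077
 handle n 4109 dir deg 101.7 rmax 0.107 z 0.225
cup 1050 [0.5473 0.1086]
```

View pics/scene5.png

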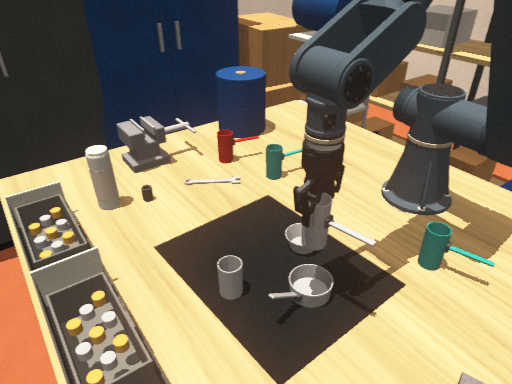

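View pics/wrist5.png

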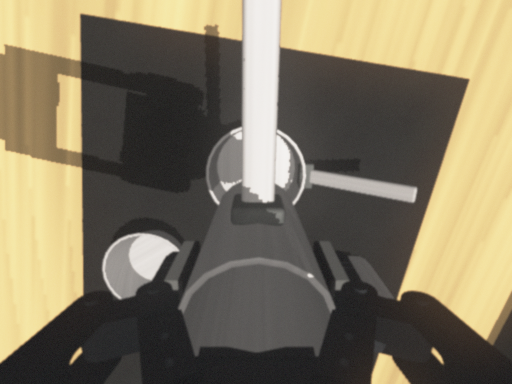

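The wrist view shows the pan at (255,172) with its handle to the right at (415,194), and the dipper's handle across it, about 90° away. Cup and pan centres agree within about 3 mm in the scene and wrist views. The top view gave the cup 7 mm off, but the arm occludes it there. I lower now, slowly at the end.

```bash
python3 -m crank '[0,1,1,-25,0, 0,1,1,-55,0, 0,1,1,-85,0, 0,1,1,-105,0, 0,1,1,-120,0, 0,1,1,-130,0, 0,1,1,-137,0, 0,1,1,-140,0, 0,1,1,-140,0, 0,1,1,-140,0]'
python3 - <<'E'
from h import *
snap('scene','s6.png')
E
```

```text
t: 7.8
tcp_pos: [0.5498, 0.1093, 0.0928]
tool_rot: [0.445, 0.55, -0.444, 0.55]
force: [0.2, 0.0, -1.5]
finger_gap: 0.643
```

View pics/s6.png

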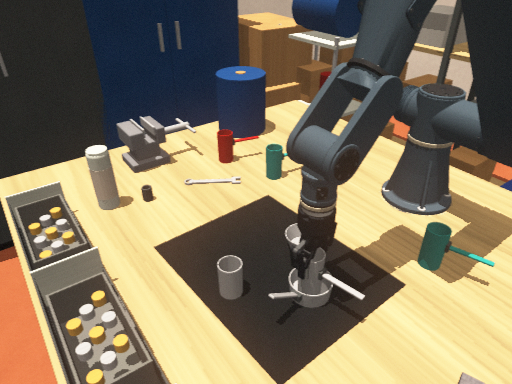

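The cup is inside the pan at (311,275), with its handle pointing to the right at (360,296). I creep down until it touches.

```bash
python3 -m crank '[0,0,0,-2,0, 0,0,0,-4,0, 0,0,0,-4,0]'; python3 -m crank '[0,0,0,-1,0, 0,0,0,-2,0, 0,0,0,-2,0]'
```

```text
t: 8.22
tcp_pos: [0.5493, 0.1092, 0.0881]
tool_rot: [0.444, 0.55, -0.444, 0.55]
force: [-0.2, 0.0, -2.1]
finger_gap: 0.64
t: 8.6
tcp_pos: [0.5495, 0.1092, 0.0876]
tool_rot: [0.444, 0.55, -0.444, 0.55]
force: [-2.6, -0.7, 8.3]
finger_gap: 0.645
```

Contact: the force went from -2 to +8 N and the TCP stopped at 0.0876, as expected. I open and retreat upward.

```bash
python3 -m crank '[0.75,0,0,0,0, 0.8,0,0,0,0, 0.9,0,0,0,0, 1,0,0,0,0, 1,0,0,0,0, 1,0,0,0,0]'
python3 -m crank '[1,0,0,10,0, 1,0,0,25,0, 1,0,0,50,0, 1,0,0,85,0, 1,0,0,125,0, 1,0,0,165,0, 1,0,0,165,0, 1,0,0,165,0]'
python3 - <<'E'
from m import *
for n in ['scene','wrist']:
  s=snap(n,n+'7.png'); P=cloud(s).reshape(-1,3); print(n)
  c=np.array([.549,.11]); m=(P[:,2]>.015)&(P[:,2]<.13)&(np.hypot(P[:,0]-.549,P[:,1]-.11)<.16);Q=P[m]
  d=np.hypot(*(Q[:,:2]-c).T); q=Q[(d>.043)&(d<.06)&(abs(Q[:,2]-.045)<.004)]; print('pan',circ(q).round(4))
  rep(Q,'dip',c,.038,.11,.13); q=Q[(d<.034)]; print('top z',np.percentile(q[:,2],[95,98]))
  handle(Q,c,.065,.15,.04,.11,.17);handle(Q,c,.06,.15,.06,.1,1.75)
E
```

```text
t: 9.35
tcp_pos: [0.5495, 0.1093, 0.0862]
tool_rot: [0.444, 0.55, -0.444, 0.55]
force: [0.5, 1.0, 0.4]
finger_gap: 0.997
t: 10.35
tcp_pos: [0.5489, 0.1093, 0.2518]
tool_rot: [0.444, 0.55, -0.444, 0.55]
force: [0.1, -1.0, 0.4]
finger_gap: 1.002
scene
pan [0.55   0.1118 0.0484]
dip 161 circle [0.5513 0.1103 0.0265]
top z [0.11583578 0.11684617]
 handle n 136 dir deg 12.1 rmax 0.136 z 0.077
 handle n 213 dir deg 99.1 rmax 0.129 z 0.079
wrist
pan [0.548  0.1087 0.049 ]
dip 842 circle [0.5482 0.1086 0.0263]
top z [0.11757528 0.11805137]
 handle n 1246 dir deg 10.5 rmax 0.133 z 0.078
 handle n 1353 dir deg 101.8 rmax 0.127 z 0.08
```

View pics/scene7.png

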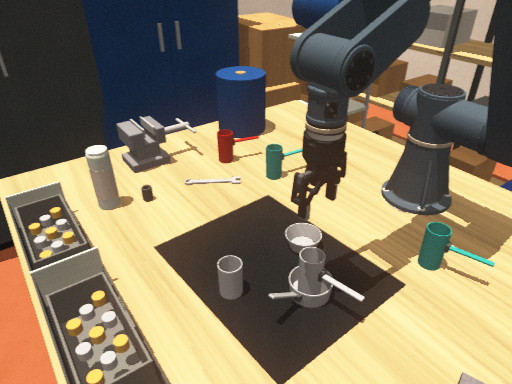

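View pics/wrist7.png

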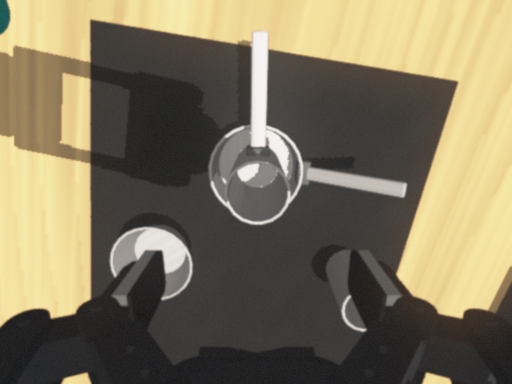

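The dipper stands upright in the pan, with its cup at (258,190) in the wrist view. Its handle points up to (260,35) and the pan's handle points right to (405,190). The rim is at z 0.117, where 0.003+0.004+0.110 was expected. The centres are within 2 mm, the handles about 90° apart, and the gripper is clear.

```bash
python3 -c "
from station import workorder; print(workorder.sign_off())"
```

```text
the job is handed in; nothing more can be done
None
```

The steel dipper now stands upright on the bottom of the long-handled pan, and I handed the job in at about 10.5 s of the 35 s allowed. I gripped it across the cup above half-height, carried it over the pan and turned it about 115°. I lowered it until light contact at about 8 N, then released it and backed the gripper off.

**Last checks, from the scene and wrist cameras:**
- **Centring:** the cup's axis is within 0–2 mm of the pan's (limit 22 mm).
- **Seating:** the rim is at z 0.116–0.118 m; resting on the pan's bottom it should be at 0.117 m.
- **Handles:** they are 87–91° apart and clear of each other (60–120° required).
- **Pan:** it had not moved measurably.
- **Robot:** the gripper was about 0.1 m above the dipper and touching nothing.

**Disagreements:**
- The scene and top cameras differed by about 4 mm and 3° in absolute position. They agreed on the offset between dipper and pan, and the wrist camera settled the rest.
- Before lowering, the top view put the cup 7 mm off, but the arm was partly blocking it, so I discarded that reading.

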